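# Let the large bath ball out of the rocker-gate dispenser

## Robot

A 6-joint arm with a two-finger parallel gripper is mounted at the origin on the work surface. World frame = base frame: x ahead of the robot, y to its left, z up, the work surface at z = 0. Lengths are in m, angles in rad, forces in N, time in s.
With the tool pointing down it reaches from about 0.225 to 0.875 m from the base axis. Payload 3.4 kg.
Tool frame: the origin (TCP) lies between the finger pads; the fingertips stand 14 mm ahead of it and the grasp point (between the pads) lies 5 mm behind it; z points along the fingers, y is the direction in which the jaws open and shut (so a half turn about z gives the same grasp; the last joint's range is limited). The gripper opens to 85 mm and grips with 20 to 120 N. Pads are 22 mm wide; open, the fingers measure 114 mm over their backs; the gripper's body (76 mm by 85 mm) begins 54 mm behind the grasp point. The pads swing forward as they close: fully open they stand 13 mm farther back than shut.
Start: joints at [-1.36, 0.276, 1.505, -0, 1.361, -0.121], TCP at [0.187, -0.544, 0.245] pointing down, gripper open.
Joint ranges: [-2.89, 2.89], [-0.75, 2.08], [0.22, 2.7], [-1.18, 4.32], [0.11, 2.71], [-2.7, 2.7]. Speed limits (rad/s): [2.57, 2.57, 3.14, 3.14, 3.14, 3.14].

## Interface

Orientations are given as a unit quaternion [w, x, y, z].
In Python, from rig import manip, get_image, job gives the robot as it stands. The module is installed in compiled form; this text tells all that it offers.
- The arm moves only by the tool step_arm, never from a script. Its argument "moves" is one flat list of numbers, 5 for each row, row after row: the shift along the tool's x, y, z as a fraction of full scale, then the turn about the tool's z as a fraction of full scale, then the gripper's target within -1 to 1 (shut at 1, half-way at 0, fully open at -1). In form: [dx, dy, dz, twist, hand, dx, dy, dz, twist, hand, ...]. A call has 1 to 5 rows; each row is the pose to reach, as a shift and turn from the pose commanded when the call began, along the tool's axes at that moment, turning the shorter way round; what a row does not reach only later rows make up. Full scale, the value 1, is 500 mm for a shift and pi rad for a turn. A row lasts 1/10 s, in which the tool goes at most 50 mm and 8.59 degrees, less where a joint would pass 70% of its speed; a pose out of reach is approached as far as the arm can. A call with a number of a shift or a turn outside -1 to 1 is refused whole. A call with a gripper value outside its range is refused whole. The fingers move at their own pace and stop on an object; "force" is the grip in N (left out, the last holds). Time passes only in rows, so rows that repeat a pose let the fingers close. It gives the time, the measured TCP pose, the force and the opening at its end, in the units of the state.
- manip.get_state(): the state, without advancing time (a new reading comes with each control period).
- get_image(name): name is "scene" or "top"; returns a dict with "frame" (480x640x3 uint8, blue, green, red), "fx", "fy", "cx", "cy" (pixels), "rvec" (rotation vector, rad) and "tvec" (3), from world to camera coordinates, as OpenCV has them. Camera axes: x right, y down, z forward; pixel columns grow to the right and rows downward; lengths in m; the calibration is good to about 2 mm. A picture is of the moment at which its call begins. There is no depth.
- job.sign_off(): hands the job in, once; it reports no verdict.
The state is a dict: "clock": time; "qpos": joint angles; "qd": joint speeds; "effort": joint torques, N m; "position": TCP position; "ee_rot": TCP orientation; "contact_force": force on the tool from outside, world axes, zero at the start; "moment": the same for the moment, N m; "width": finger opening in m.
Only numpy, scipy, OpenCV 4.12 (cv2) and the standard library are available. Lean on these libraries where they do the work, as an engineer would, in place of code of your own. Each camera call takes 0.05 s, during which the arm holds its last target. There are 200 camera calls.

## Task

Push the dispenser's catch tray along to its stop in front of the lane that holds the large bath ball, then press down that lane's paddle so the gate lifts and the ball rolls into the tray, and let the paddle come back up so the gate is shut again. Leave the small ball in its lane, and touch neither ball with the gripper. Leave the drawer and everything standing around where it is.

Things in the scene. Friction and masses are not known exactly. Their poses are not given: they have to be found in the camera images.
- dispenser: Fixed bath-ball dispenser: wooden base 270 x 250 x 6 mm, two grey sloping lanes, a metal rocking lever outside each, a grey catch tray along the front; 107 mm high. Origin on the work surface between the lanes, level with the gates; x points to its back (uphill), y to the left lane, z up. Lane centre lines at y = +55 (left) and -55 mm (right), from x = -25 mm (open lower lip) to 100 mm.
- left_gate (a point): Lower edge of the left lever's gate, a tongue 24 mm wide hanging into the lane at dispenser x = 0, 64 mm up, 6 mm over the lane floor. Lanes slope 10 degrees, are 38 mm wide inside, with walls 16 mm high. The lever rocks on a pin along y at dispenser x = 65, y = 85, z = 100 mm, held by a wooden post 106 mm high at y = 95: gate at its front end, paddle at its rear end.
- right_gate (a point): The same on the right lever (pin at y = -85 mm, post at y = -95 mm).
- left_paddle (a point): Centre of the top face of the left lever's press paddle, a flat metal plate 40 mm (x) by 44 mm (y). At rest at dispenser x = 123, y = 97, z = 107 mm; fully pressed it is about 31 mm lower.
- right_paddle (a point): The same on the right lever; at rest at dispenser x = 123, y = -97, z = 107 mm.
- left_lever (a joint): Left lever's angle in rad: 0 at rest (gate shut), grows as the paddle is pressed down and the gate lifts, stop at 0.55. The large ball passes below the gate from about 0.42 on. A spring brings it back; pressing takes about 4 N at first and 9 N at the stop.
- right_lever (a joint): The same for the right lever.
- tray (a joint): Catch tray's place along its rail in m, along the dispenser's y: 0 in the middle, stop at +0.055 (in front of the left lane) and at -0.055 (in front of the right lane). Slides with about 1 N and stays where it is left.
- tray_floor (a point): Centre of the tray's inner floor. Open grey tray 76 mm (dispenser x) by 74 mm (y) by 36 mm high, walls 4 mm; its centre runs along dispenser x = -68 mm, its floor is 11 mm and its rim 43 mm above the work surface. Its outer side walls are free to be pushed along y; the base plate under it is 6 mm thick.
- large_ball_center (a point): Centre of the large bath ball, off-white, 34 mm across, about 30 g, loose, resting against the gate of one lane (either one).
- small_ball_center (a point): Centre of the small bath ball, off-white, 22 mm across, about 15 g, loose, resting against the gate of the other lane.
- unit_drawer0_handle (a point): Small knob of the upper drawer of a white plastic drawer unit (200 x 170 x 140 mm, fixed, to the left). The drawer stands part open with tweezers and a nipper in it; the knob sticks out towards the robot.
- jar: closed frosted glass jar, 60 mm across, 70 mm tall, standing on the drawer unit. Bystander; origin at its underside.
- toothbrush: blue plastic toothbrush, 170 mm long, lying on the drawer unit. Bystander; origin at its underside.
- polish: small amber polish bottle, 30 mm across, 65 mm tall, standing by the dispenser's left (+y) side. Bystander; origin at its underside.
- tin: round metal balm tin, 48 mm across, 18 mm tall, lying in front of the tray. Bystander; origin at its underside.
- lotion: white lotion bottle, 40 mm across, 100 mm tall, standing by the dispenser's right (-y) side. Bystander; origin at its underside.
- tumbler: white tumbler, 72 mm across, 95 mm tall, to the right. Bystander; origin at its underside.
- soapbox: grey soap box 90 x 60 x 35 mm, to the right. Bystander; origin at its underside.

How it is judged:
By the outcome, as a careful person would: the job done as asked, in the order asked, and still so for the second after the job is handed in, with the robot touching nothing.
It also fails if it takes over 48 s, if anything falls off the work surface, if the arm or the gripper's body presses on something with over 40 N, if the wrist force passes 120 N, or if a joint passes its speed limit or range.

## Working session

There is one attempt and no reset: what is moved stays moved. The work goes in short steps, Python scripts to look and compute and a tool call to move; the robot and the scene stay as the last step left them, time stands still between calls to the robot, and variables do not carry over. Pictures are saved under pics/ and viewed, about 8 in all and at most 12, crops included, and the job is handed in when it is done.

Besides the shell and the picture viewer there is one more tool, called after ">>>" as name(argument=value, ...), one argument or row to a line, values as JSON. step_arm: Moves the arm, as the interface text tells. Its arguments: {"type":"object","properties":{"moves":{"type":"array","items":{"type":"number","minimum":-1,"maximum":1}},"force":{"type":"number"}},"required":["moves"]}

```bash
mkdir -p pics; cat > h.py <<'E'
import numpy as np,cv2
from rig import manip,get_image,job
def grab(n,f):
    d=get_image(n); cv2.imwrite(f'pics/{f}.png',d['frame']); np.savez(f'pics/{f}.npz',**{k:np.array(d[k]) for k in d}); return d
def ray(d,u,v):
    R=cv2.Rodrigues(np.array(d['rvec'],float))[0]; t=np.array(d['tvec'],float).ravel()
    r=R.T@np.array([(u-d['cx'])/d['fx'],(v-d['cy'])/d['fy'],1]); return -R.T@t,r
def onz(d,u,v,z):
    c,r=ray(d,u,v); return c+r*(z-c[2])/r[2]
def proj(d,P):
    K=np.array([[d['fx'],0,d['cx']],[0,d['fy'],d['cy']],[0,0,1.]],float)
    return cv2.projectPoints(np.array(P,float).reshape(-1,3),np.array(d['rvec'],float),np.array(d['tvec'],float),K,None)[0].reshape(-1,2)
def load(f): return dict(np.load(f'pics/{f}.npz'))
E
python3 - <<'E'
from h import *
for n in('scene','top'):
    d=grab(n,n+'0'); print(n,d['fx'],ray(d,320,240))
print(manip.get_state())
E
```

```text
scene 499.49253903139356 (array([1.31157253, 0.567199  , 0.72989671]), array([-0.64917278, -0.49914117, -0.57397453]))
top 458.7518188110867 (array([0.42418604, 0.00577237, 1.37700168]), array([ 0.14328294, -0.00672362, -0.98967007]))
{'clock': 0.1, 'qpos': array([-1.36002049e+00,  2.76549712e-01,  1.50602308e+00,  6.56219313e-05,
        1.36069923e+00, -1.21013268e-01]), 'qd': array([-0.00166485, -0.00145458, -0.00255701,  0.00061713, -0.00157732,
       -0.00051278]), 'effort': array([ 1.62595683e-03, -4.17701054e+01, -2.46405602e+01, -1.71957895e-04,
        5.80996988e-03, -3.80622339e-06]), 'position': array([ 0.18721181, -0.54319306,  0.24450936]), 'ee_rot': array([-8.40282734e-04,  9.86271815e-01,  1.65127834e-01, -5.62225291e-06]), 'contact_force': array([-0.89107999, -0.08431944, -0.07757671]), 'moment': array([ 0.00089639, -0.03107144, -0.08874606]), 'width': 0.08505559937865838}
```

View pics/scene0.png

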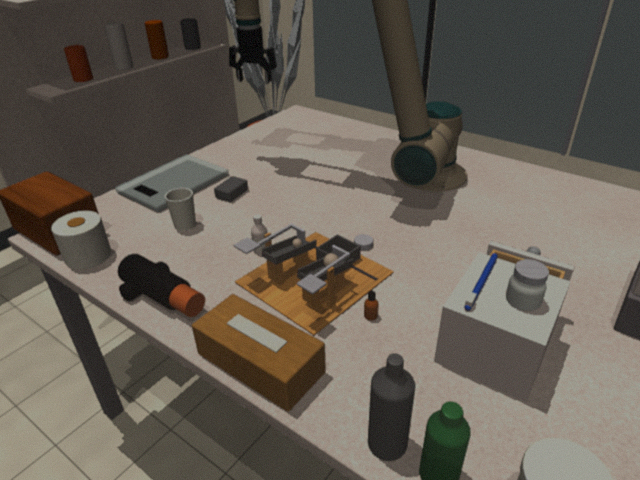

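View pics/top0.png

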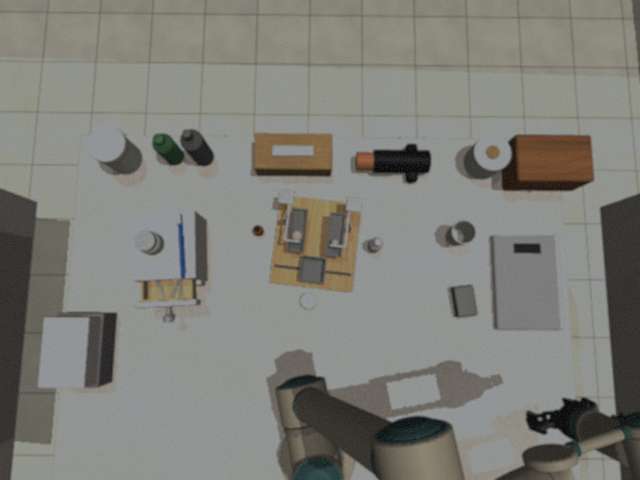

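The scene view shows the dispenser at about (315,275), and the top view at about (315,243), with the tray at (312,268), the tin at (308,300) in front of it, the polish at (258,230) and the lotion at (375,243). Next I'll measure the base plate and enlarge crops.

```bash
python3 - <<'E'
from h import *
d=load('top0'); s=load('scene0')
f=d['frame']; hsv=cv2.cvtColor(f,cv2.COLOR_BGR2HSV)
m=cv2.inRange(hsv,(8,80,60),(30,255,255)); roi=np.zeros_like(m); roi[185:300,264:368]=255; m&=roi
m=cv2.morphologyEx(m,cv2.MORPH_CLOSE,np.ones((15,15)))
c=max(cv2.findContours(m,0,2)[0],key=cv2.contourArea)
P=np.array([onz(d,u,v,.006)[:2] for u,v in c.reshape(-1,2)],np.float32)
r=cv2.minAreaRect(P); print(r, cv2.boxPoints(r))
a=cv2.resize(f[180:315,245:390],None,fx=4,fy=4,interpolation=3)
b=cv2.resize(s['frame'][200:335,225:405],None,fx=4,fy=4,interpolation=3)
cv2.imwrite('pics/ct.png',a); cv2.imwrite('pics/cs.png',b)
E
```

```text
((0.6147003173828125, 0.010495990514755249), (0.24626414477825165, 0.2651948034763336), 83.58843231201172) [[ 0.46918216 -0.09705885]
 [ 0.7327183  -0.12667303]
 [ 0.7602185   0.11805083]
 [ 0.49668235  0.14766501]]
```

View pics/ct.png

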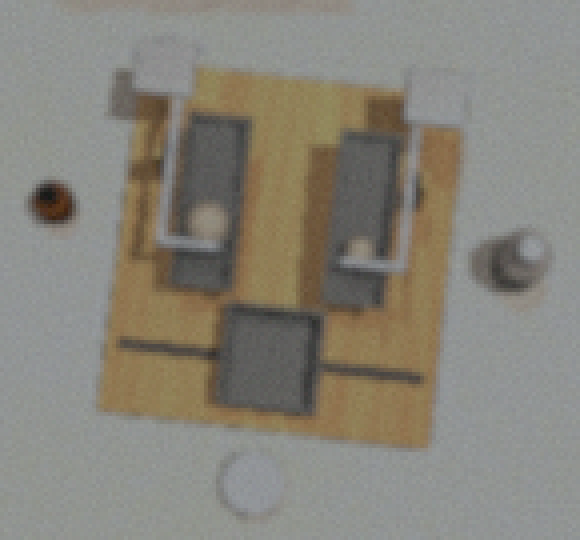

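View pics/cs.png

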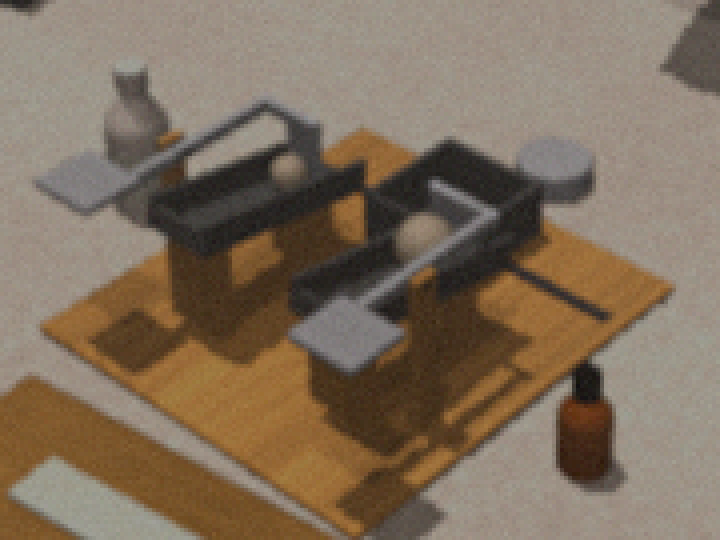

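Zoomed in, the large ball is in the left (+y) lane and the small one is in the right lane. In the top crop, the left paddle is at about (167,66), the right paddle at (437,95), the tray rim centre at (271,360), the polish at (52,203) and the tin at (252,484). Now to compute the pose.

```bash
python3 - <<'E'
from h import *
d=load('top0'); s=load('scene0')
g=lambda u,v:(245+u/4,180+v/4)
q=lambda u,v:(225+u/4,200+v/4)
L=onz(d,*g(167,66),.107)[:2];R=onz(d,*g(437,95),.107)[:2];T=onz(d,*g(271,360),.043)[:2]
L2=onz(s,*q(345,336),.107)[:2];R2=onz(s,*q(92,182),.107)[:2]
print('L',L,L2,'R',R,R2,np.linalg.norm(L-R),np.linalg.norm(L2-R2)); print('T',T)
print('tin',onz(d,*g(252,484),.018),'polish',onz(d,*g(48,192),.065),'polish base scene',onz(s,*q(585,468),0))
yv=(L-R)/np.linalg.norm(L-R); print('yaw paddles',np.degrees(np.arctan2(-yv[0],yv[1])))
# fit 2D rigid from correspondences
A=np.array([[.123,.097],[.123,-.097],[.123,.097],[.123,-.097]]);B=np.array([L,R,L2,R2])
for yaw in (np.arctan2(-yv[0],yv[1]),np.radians(-6.41)):
    M=np.array([[np.cos(yaw),-np.sin(yaw)],[np.sin(yaw),np.cos(yaw)]])
    o=(B-A@M.T).mean(0); print('origin',o,'res mm',(B-A@M.T-o)*1e3)
    print('tray in disp',M.T@(T-o),'plate centre in disp',M.T@(np.array([.6147,.0105])-o))
    Z=lambda x,y,z:[*(M@[x,y]+o),z]
    pts=[Z(.123+a,sg*.097+b,.107) for sg in(1,-1) for a,b in((-.02,-.022),(.02,-.022),(.02,.022),(-.02,.022))]+[Z(-.068+a,b,.043) for a,b in((-.038,-.037),(.038,-.037),(.038,.037),(-.038,.037))]+[Z(0,.055,.07)]
    if abs(yaw+np.radians(6.41))<1e-3:
        for n,D,x,y,w,h in(('a',d,245,180,145,135),('b',s,225,200,180,135)):
            im=cv2.resize(D['frame'][y:y+h,x:x+w],None,fx=4,fy=4,interpolation=3)
            for u,v in proj(D,pts): cv2.circle(im,(int((u-x+.5)*4),int((v-y+.5)*4)),2,(0,0,255),-1)
            cv2.imwrite(f'pics/o{n}.png',im)
a=cv2.imread('pics/oa.png');b=cv2.imread('pics/ob.png')
cv2.imwrite('pics/o.png',cv2.resize(np.hstack([a,b]),None,fx=.61,fy=.61,interpolation=cv2.INTER_AREA))
E
```

```text
L [0.7318309  0.09226516] [0.73543933 0.1002251 ] R [ 0.71250763 -0.09903667] [ 0.7125578  -0.08894163] 0.1922752669441332 0.19054557546177908
T [0.52890267 0.01718325]
tin [0.43957345 0.03049698 0.018     ] polish [0.64776238 0.17970003 0.065     ] polish base scene [0.64849069 0.18686227 0.        ]
yaw paddles -5.767844561026401
origin [0.60070663 0.01348924] res mm [[-1.00131551 -5.37174777]
 [-0.8279834  -3.65574657]
 [ 2.6071118   2.58819787]
 [-0.77781288  6.43929647]]
tray in disp [-0.07181168 -0.00354084] plate centre in disp [ 0.01422293 -0.0015678 ]
origin [0.60085286 0.01486   ] res mm [[-2.08232616 -5.25643244]
 [ 0.25302725 -3.7710619 ]
 [ 1.52610115  2.70351319]
 [ 0.30319776  6.32398115]]
tray in disp [-0.07175976 -0.00572397] plate centre in disp [ 0.01424734 -0.00278682]
```

View pics/o.png

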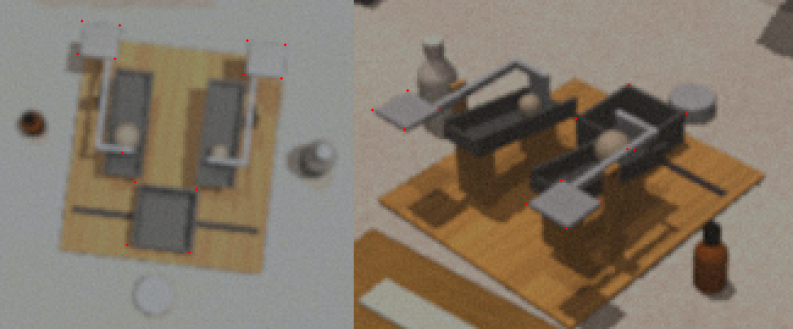

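```bash
cat >> h.py <<'E'
YAW=np.radians(-6.2); O=np.array([.601,.0145])
def W(x,y): # dispenser mm->world
    c,s=np.cos(YAW),np.sin(YAW); return O+np.array([[c,-s],[s,c]])@np.array([x,y])/1e3
def go(x,y,tip): # needed move fractions to put tip at dispenser x,y,tip z (mm)
    S=manip.get_state(); p=S['position']; w,a,b,c=S['ee_rot']
    from scipy.spatial.transform import Rotation as Ro
    R=Ro.from_quat([a,b,c,w]).as_matrix()
    t=np.array([*W(x,y),(tip+14)/1e3])
    th=np.arctan2(R[1,0],R[0,0]); 
    print('t',S['clock'],'frac',np.round(R.T@(t-p)/.5,4),'twist',round((th-YAW)/np.pi,4),'F',np.round(S['contact_force'],1),'w',S['width'],'tilt',R[:,2].round(3))
E
python3 -c "
from h import *
go(-80,-90,120)"
```

```text
t 0.1 frac [ 0.9243 -0.6899  0.2224] twist 0.1401 F [-0.9 -0.1 -0.1] w 0.08505559937865838 tilt [-0.     0.002 -1.   ]
```

>>> step_arm(
  moves=[0.08, -0.055, 0, 0.047, 1, 0.16, -0.11, 0, 0.094, 1, 0.24, -0.17, 0, 0.14, 1, 0.32, -0.23, 0, 0.14, 1, 0.4, -0.28, 0, 0.14, 1],
  force=40,
)

```text
clock: 0.6
position: [0.3311, -0.344, 0.245]
ee_rot: [-0.0, 0.999, -0.054, -0.0]
contact_force: [1.3, -0.9, 0.4]
width: 0.0125
```

```bash
python3 -c "
from h import *
go(-80,-90,120)"
```

```text
t 0.6 frac [ 0.2988 -0.5912  0.2223] twist -0.0003 F [ 1.3 -0.9  0.4] w 0.01254950840862822 tilt [-0.     0.001 -1.   ]
```

>>> step_arm(
  moves=[0.045, -0.09, 0, 0, 1, 0.09, -0.17, 0.0, 0, 1, 0.13, -0.26, 0.05, 0, 1, 0.18, -0.35, 0.1, 0, 1, 0.22, -0.43, 0.15, 0, 1],
)

```text
clock: 1.1
position: [0.4577, -0.1526, 0.1764]
ee_rot: [0.0, 0.999, -0.054, 0.001]
contact_force: [0.4, 0.1, 0.2]
width: -0.0003
```

>>> step_arm(
  moves=[0.06, -0.08, 0.05, 0, 1, 0.06, -0.11, 0.07, 0, 1, 0.06, -0.11, 0.07, 0, 1, 0.06, -0.11, 0.07, 0, 1],
)

```text
clock: 1.5
position: [0.4922, -0.1028, 0.1415]
ee_rot: [0.0, 0.999, -0.053, -0.001]
contact_force: [-0.2, -1.4, -0.1]
width: 0.0004
```

```bash
python3 - <<'E'
from h import *
go(-80,-90,60)
d=grab('top','top1');s=grab('scene','scene1')
p=manip.get_state()['position'];tip=p-[0,0,.014]
ims=[]
for D in(d,s):
    u,v=proj(D,tip)[0]; print(u,v); x,y=int(u)-65,int(v)-65
    x=max(0,x);im=cv2.resize(D['frame'][y:y+130,x:x+130],None,fx=3,fy=3,interpolation=3)
    cv2.circle(im,(int((u-x+.5)*3),int((v-y+.5)*3)),2,(0,0,255),-1); ims.append(im)
cv2.imwrite('pics/v1.png',np.hstack(ims))
E
```

```text
t 1.5 frac [ 0.0313 -0.0767  0.135 ] twist 0.0005 F [-0.2 -1.4 -0.1] w 0.00040737927638481215 tilt [-0.001 -0.    -1.   ]
356.9671578542629 281.2413998867014
305.27739447289946 192.9537169673379
```

View pics/v1.png

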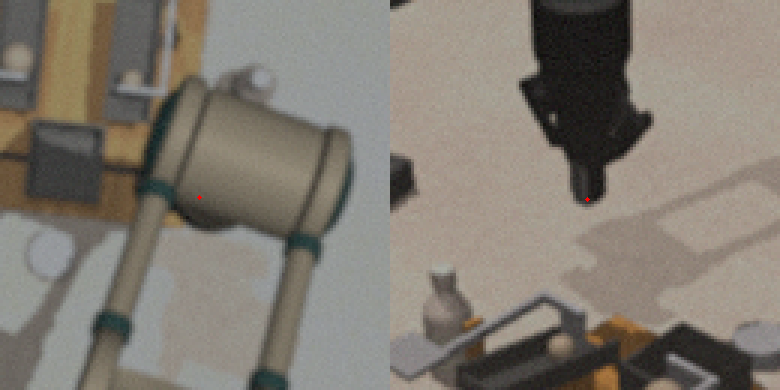

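The scene view agrees with the reported tip: the projected dot falls on the fingertip. Next I'll descend beside the tray's right wall.

>>> step_arm(
  moves=[0.03, -0.07, 0.03, 0, 1, 0.03, -0.07, 0.1, 0, 1, 0.03, -0.07, 0.16, 0, 1, 0.03, -0.07, 0.2, 0, 1, 0.03, -0.07, 0.2, 0, 1],
)

```text
clock: 2.1
position: [0.5093, -0.0705, 0.0403]
ee_rot: [-0.0, 0.998, -0.055, -0.002]
contact_force: [0.1, 0.1, 0.6]
width: -0.0001
```

```bash
python3 -c "
from h import *
go(-80,-55,25);go(-80,10,25)"
```

```text
t 2.1 frac [ 0.0038 -0.0789  0.0025] twist -0.0005 F [0.1 0.1 0.6] w -0.00014831797126482562 tilt [-0.004  0.001 -1.   ]
t 2.1 frac [ 0.0036 -0.2089  0.0026] twist -0.0005 F [0.1 0.1 0.6] w -0.00014831797126482562 tilt [-0.004  0.001 -1.   ]
```

>>> step_arm(
  moves=[0, -0.02, 0, 0, 1, 0, -0.04, 0, 0, 1, 0, -0.06, 0, 0, 1, 0, -0.08, 0, 0, 1, 0, -0.1, 0, 0, 1],
)

```text
clock: 2.6
position: [0.5172, -0.0191, 0.0426]
ee_rot: [0.0, 0.999, -0.054, 0.001]
contact_force: [0.1, -1.0, 0.3]
width: 0.0
```

>>> step_arm(
  moves=[0, -0.015, 0, 0, 1, 0, -0.03, 0, 0, 1, 0, -0.045, 0, 0, 1, 0, -0.06, 0, 0, 1, 0, -0.075, 0, 0, 1],
)

```text
clock: 3.1
position: [0.5207, 0.0178, 0.0417]
ee_rot: [0.0, 0.999, -0.054, -0.0]
contact_force: [0.0, -1.1, 1.1]
width: -0.0003
```

>>> step_arm(
  moves=[0, -0.006, 0, 0, 1, 0, -0.012, 0, 0, 1, 0, -0.018, 0, 0, 1, 0, -0.018, 0, 0, 1],
)

```text
clock: 3.5
position: [0.5215, 0.025, 0.0418]
ee_rot: [0.001, 0.999, -0.053, -0.0]
contact_force: [0.1, -6.0, 0.8]
width: -0.0002
```

```bash
python3 - <<'E'
from h import *
go(-80,10,25)
s=grab('scene','scene2')
cv2.imwrite('pics/v2.png',cv2.resize(s['frame'][190:330,225:405],None,fx=4,fy=4,interpolation=3))
E
```

```text
t 3.5 frac [ 0.0003 -0.0163  0.0056] twist 0.0006 F [ 0.1 -6.   0.8] w -0.00022244818778279702 tilt [-0.    -0.003 -1.   ]
```

View pics/v2.png

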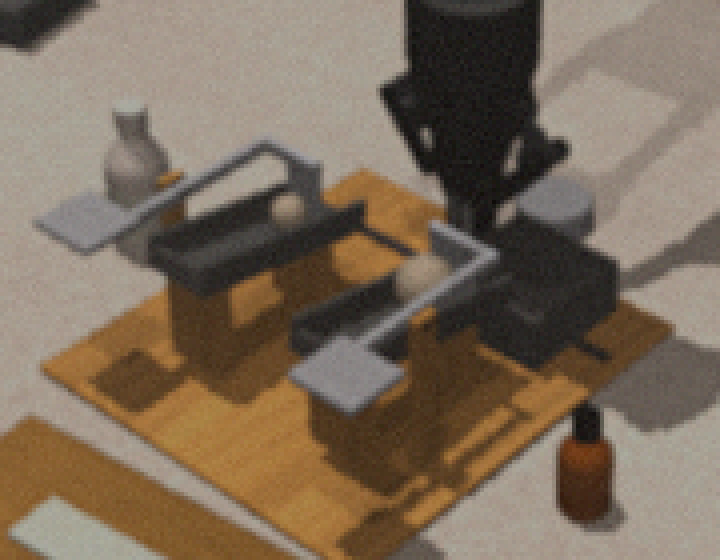

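The picture shows the tray in front of the left lane, with its centre near (545,290) in the crop. The force is 6 N, so I'll push a little more to confirm it is at the stop.

>>> step_arm(
  moves=[0, -0.006, 0, 0, 1, 0, -0.012, 0, 0, 1, 0, -0.012, 0, 0, 1],
)

```text
clock: 3.85
position: [0.5216, 0.0257, 0.0419]
ee_rot: [0.006, 0.999, -0.051, -0.001]
contact_force: [-2.6, -24.1, 2.9]
width: -0.0002
```

The force rose to 24 N with no further motion, so the tray is at its stop. Now I'll back off and go up.

>>> step_arm(
  moves=[0, 0.02, 0, 0, 1, 0, 0.06, 0, 0, 1, 0, 0.1, 0, 0, 1, 0, 0.11, -0.08, 0, 1, 0, 0.11, -0.16, 0, 1],
)

```text
clock: 4.35
position: [0.5148, -0.023, 0.1214]
ee_rot: [-0.001, 0.998, -0.055, -0.002]
contact_force: [0.9, -0.3, -0.2]
width: 0.0003
```

>>> step_arm(
  moves=[0, 0, -0.1, 0, 1, 0, 0, -0.2, 0, 1, 0, 0, -0.25, 0, 1, 0, 0, -0.25, 0, 1],
)

```text
clock: 4.75
position: [0.5185, -0.0226, 0.2513]
ee_rot: [0.0, 0.999, -0.054, 0.005]
contact_force: [0.6, 0.5, -0.2]
width: -0.0001
```

```bash
python3 -c "
from h import *
s=grab('scene','scene3'); d=grab('top','top3')
go(123,97,180)
cv2.imwrite('pics/v3.png',np.hstack([cv2.resize(d['frame'][185:305,260:370],None,fx=3.5,fy=3.5,interpolation=3),cv2.resize(s['frame'][205:325,290:400],None,fx=3.5,fy=3.5,interpolation=3)]))
"
```

```text
t 4.85 frac [ 0.4073 -0.2852  0.1054] twist 0.0 F [-0.6 -0.3  0.7] w 0.00010633915547093086 tilt [-0.     0.001 -1.   ]
```

View pics/v3.png

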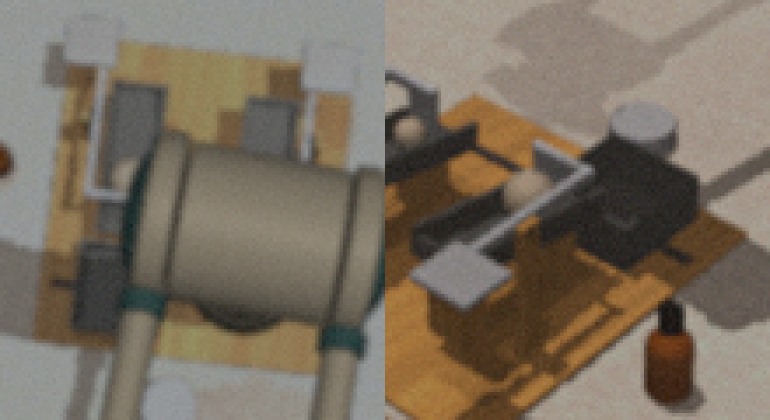

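The tray stays in front of the left lane, at crop (97,290), and the balls are still in place. Next I'll move above the left paddle.

>>> step_arm(
  moves=[0.08, -0.057, 0, 0, 1, 0.16, -0.114, 0.0, 0, 1, 0.24, -0.171, 0, 0, 1, 0.32, -0.23, 0, 0, 1, 0.4, -0.285, 0.03, 0, 1],
)

```text
clock: 5.35
position: [0.7314, 0.0988, 0.2308]
ee_rot: [-0.0, 0.999, -0.054, -0.0]
contact_force: [-0.5, -1.4, 1.1]
width: 0.0001
```

>>> step_arm(
  moves=[0.007, -0.004, 0.07, 0, 1, 0.007, -0.004, 0.1, 0, 1, 0.007, -0.004, 0.1, 0, 1],
)

```text
clock: 5.65
position: [0.7305, 0.0992, 0.1747]
ee_rot: [0.001, 0.999, -0.054, -0.006]
contact_force: [0.4, -0.6, -0.0]
width: -0.0003
```

```bash
python3 -c "
from h import *
s=grab('scene','scene4')
go(125,99,112)
u,v=proj(s,manip.get_state()['position']-[0,0,.014])[0];print(u,v)
cv2.imwrite('pics/v4.png',cv2.resize(s['frame'][190:310,240:400],None,fx=4,fy=4,interpolation=3))
"
```

```text
t 5.7 frac [ 0.0093 -0.0019  0.1031] twist 0.0001 F [ 0.   0.5 -0.8] w 0.00013900869938684765 tilt [-0.008 -0.    -1.   ]
311.03131911562 259.4803290547808
```

View pics/v4.png

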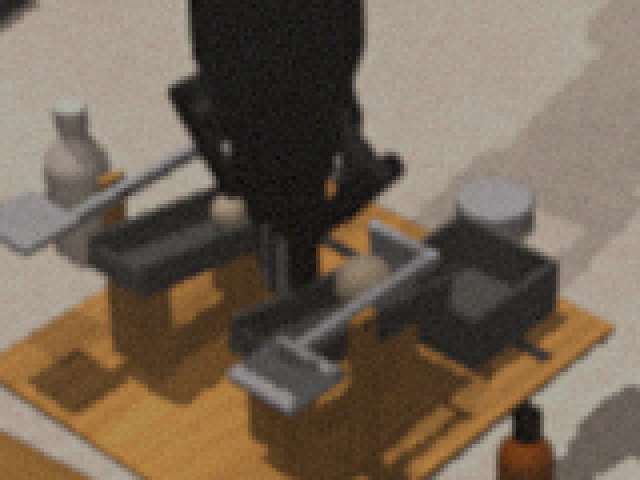

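The shut fingers hang directly over the left paddle, with the tip at crop (290,280) and its shadow on the plate at (290,375). Now I'll press down.

>>> step_arm(
  moves=[0.008, -0.002, 0.05, 0, 1, 0.008, -0.002, 0.1, 0, 1, 0.008, -0.002, 0.12, 0, 1, 0.008, -0.002, 0.13, 0, 1],
)

```text
clock: 6.1
position: [0.7368, 0.0991, 0.1172]
ee_rot: [0.0, 0.999, -0.054, -0.001]
contact_force: [-2.3, -0.2, 4.5]
width: -0.0001
```

>>> step_arm(
  moves=[0, 0, 0.01, 0, 1, 0, 0, 0.02, 0, 1, 0, 0, 0.03, 0, 1, 0, 0, 0.03, 0, 1],
)

```text
clock: 6.5
position: [0.7383, 0.0994, 0.1037]
ee_rot: [-0.0, 0.999, -0.054, 0.001]
contact_force: [-1.0, 0.1, 4.0]
width: 0.0001
```

>>> step_arm(
  moves=[0, 0, 0.006, 0, 1, 0, 0, 0.012, 0, 1, 0, 0, 0.016, 0, 1, 0, 0, 0.016, 0, 1],
)

```text
clock: 6.9
position: [0.7389, 0.0996, 0.0967]
ee_rot: [-0.0, 0.999, -0.054, 0.002]
contact_force: [-1.6, -0.5, 7.4]
width: -0.0002
```

```bash
python3 -c "
from h import *
s=grab('scene','scene5')
go(125,99,80)
cv2.imwrite('pics/v5.png',cv2.resize(s['frame'][190:310,240:400],None,fx=4,fy=4,interpolation=3))
"
```

```text
t 6.95 frac [-0.006   0.0009  0.0058] twist 0.0 F [-2.6  0.4  7.4] w -7.102206231271721e-06 tilt [ 0.005  0.    -1.   ]
```

View pics/v5.png

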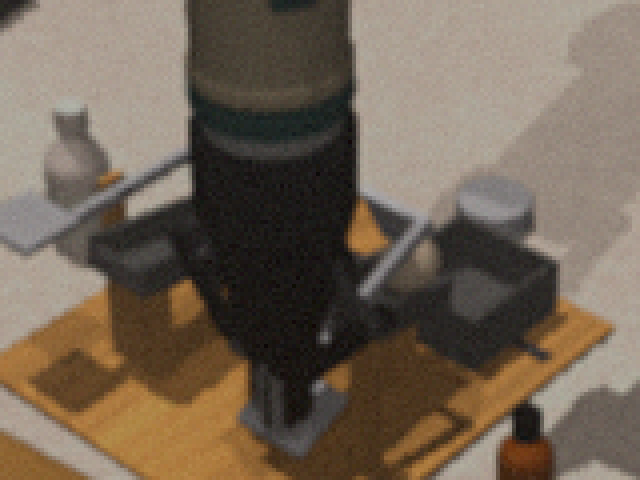

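The gate is lifted and the ball is already at the lane's lip, at crop (425,262). I'll press slightly more and hold.

>>> step_arm(
  moves=[0, 0, 0.004, 0, 1, 0, 0, 0.006, 0, 1, 0, 0, 0.006, 0, 1, 0, 0, 0.006, 0, 1, 0, 0, 0.006, 0, 1],
)

```text
clock: 7.45
position: [0.7393, 0.0996, 0.0943]
ee_rot: [-0.0, 0.999, -0.054, 0.003]
contact_force: [-1.2, 0.0, 7.7]
width: 0.0
```

>>> step_arm(
  moves=[0, 0, 0, 0, 1, 0, 0, 0, 0, 1, 0, 0, 0, 0, 1, 0, 0, 0, 0, 1, 0, 0, 0, 0, 1],
)

```text
clock: 7.95
position: [0.7394, 0.0996, 0.0943]
ee_rot: [-0.0, 0.999, -0.054, 0.003]
contact_force: [-1.8, 0.2, 8.0]
width: 0.0002
```

```bash
python3 -c "
from h import *
s=grab('scene','scene6')
cv2.imwrite('pics/v6.png',cv2.resize(s['frame'][190:310,240:400],None,fx=4,fy=4,interpolation=3))
"
```

```text
(no output)
```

View pics/v6.png

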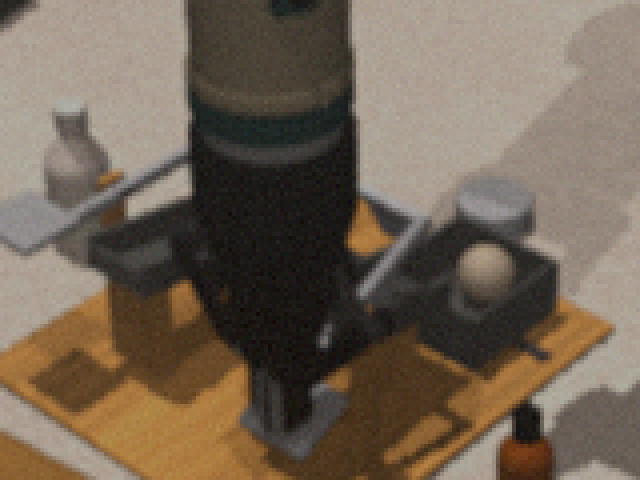

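The ball lies in the tray, at crop (487,275). Now I'll release the paddle slowly, straight up, and then move clear.

>>> step_arm(
  moves=[0, 0, -0.02, 0, 1, 0, 0, -0.04, 0, 1, 0, 0, -0.06, 0, 1, 0, 0, -0.08, 0, 1, 0, 0, -0.12, 0, 1],
)

```text
clock: 8.5
position: [0.7352, 0.0995, 0.1493]
ee_rot: [0.0, 0.999, -0.054, -0.003]
contact_force: [-0.2, 0.0, -0.1]
width: 0.0002
```

>>> step_arm(
  moves=[0, 0, -0.08, 0, 1, 0, 0, -0.16, 0, 1, 0, 0, -0.2, 0, 1, 0, 0.1, -0.2, 0, 1, 0, 0.2, -0.2, 0, 1],
)

```text
clock: 9.0
position: [0.726, 0.0008, 0.2516]
ee_rot: [-0.0, 0.999, -0.052, -0.0]
contact_force: [0.7, -0.3, 0.4]
width: 0.0002
```

>>> step_arm(
  moves=[-0.05, 0.08, 0, 0, 1, -0.1, 0.16, 0, 0, 1, -0.15, 0.24, 0, 0, 1, -0.2, 0.3, 0, 0, 1, -0.25, 0.35, 0, 0, 1],
)

```text
clock: 9.5
position: [0.581, -0.1615, 0.2503]
ee_rot: [-0.0, 0.999, -0.054, -0.002]
contact_force: [0.0, 0.4, 0.0]
width: 0.0
```

>>> step_arm(
  moves=[-0.05, 0.08, 0, 0, 1, -0.1, 0.16, 0, 0, 1, -0.15, 0.24, 0, 0, 1, -0.15, 0.24, 0, 0, 1, -0.15, 0.24, 0, 0, 1],
)

```text
clock: 10.0
position: [0.495, -0.2717, 0.2507]
ee_rot: [-0.001, 0.998, -0.055, -0.001]
contact_force: [-0.6, 0.1, 0.7]
width: 0.0003
```

```bash
python3 -c "
from h import *
s=grab('scene','scene7'); d=grab('top','top7')
print(manip.get_state()['contact_force'])
cv2.imwrite('pics/v7.png',np.hstack([cv2.resize(d['frame'][185:315,245:385],None,fx=2.8,fy=2.8,interpolation=3),cv2.resize(s['frame'][200:330,250:390],None,fx=2.8,fy=2.8,interpolation=3)]))
"
```

```text
[0.06757009 0.57234975 0.69645459]
```

View pics/v7.png

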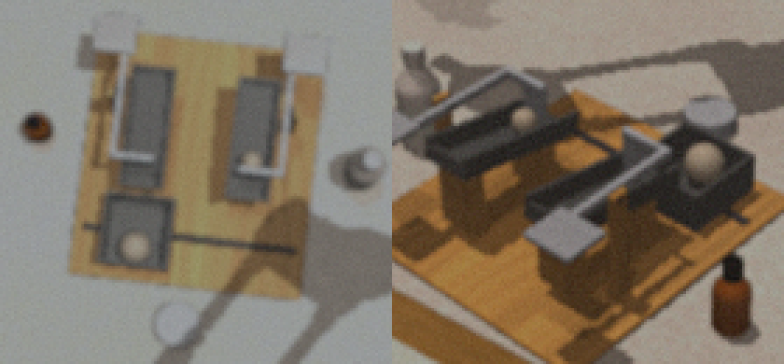

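The large ball is in the tray at top crop (133,247). The left lever is back at rest and its lane is empty. The small ball is still behind its gate at (252,160), and the bottles and tin stand where they were. I'll hand the job in.

```bash
python3 -c "
from h import *
job.sign_off()"
```

```text
the job is handed in; nothing more can be done
```

The job is done and handed in at about 10 s of the 48 s allowed. I pushed the tray to its left stop and pressed the left paddle with the shut fingers until the large ball rolled into the tray. Then I let the paddle rise and moved the arm clear.

**Last checks:**
- **Tray:** at the stop, the push force rose to 24 N with no further motion. The last pictures show it in front of the left lane.
- **Balls:** the large ball is in the tray and the small one is still behind its gate. The gripper touched neither.
- **Lever:** in the last pictures the left lever is back at rest with its gate shut. The full-press stop was never reached: pressing ended at about 8 N, which was enough for the ball to pass.
- **Bystanders:** the polish, lotion and tin look unmoved. I did not check the drawer, jar, toothbrush, tumbler or soap box again at the end, but the arm's path stayed clear of them.

**Disagreement:** the two camera views differed by 7–10 mm in y for the paddles and the polish bottle. I used a value in between, which was close enough for the push and the press.

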